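# Unstack the salvaged amplifier parts into their sorting trays

## Task

Take the stack of salvaged amplifier parts apart from the top down, one part at a time, and set each straight into the white sorting tray made for its shape and size: the can capacitor in the round tray, the transformer in the small nearly square one, the heatsink in the medium oblong one and the power-supply block in the large oblong one. Each part ends flat on the floor of its tray, the same way up as it stood in the stack; set it down gently, never let it drop.

Things in the scene. Friction and masses are not known exactly. Their poses are not given: they have to be found in the camera images.
- capacitor: Upright black cylinder (can capacitor) with a silvery top, 35 mm in diameter and 45 mm high, about 60 g; the top of the stack, standing on the transformer. Origin: centre of its underside; z up along its axis. Two brass terminals on top stand 1 mm proud.
- transformer: Steel-and-copper transformer block, 50 mm (its x) by 42 mm (its y) by 38 mm high, about 300 g; lies on the heatsink, under the capacitor. It can be gripped across its 42 mm width. Origin: centre of its underside; z up.
- heatsink: Bare aluminium finned heatsink, 95 mm (its x, along the fins) by 46 mm (its y) by 32 mm high, fins upward, about 170 g; lies on the power-supply block, under the transformer. Its two long sides are flat outer fins, to be gripped across the 46 mm. Origin: centre of its underside; z up.
- power_supply: Black-painted metal power-supply block, 130 mm (its x) by 62 mm (its y) by 36 mm high, about 450 g; the bottom of the stack, on the bench. It can be gripped across its 62 mm width. Origin: centre of its underside; z up.
- tray_round: Round white tray for the capacitor, inside diameter 56 mm, outside 64 mm. Its floor is 3 mm thick (upper face 3 mm above the origin) and its rim stands 8 mm above the bench, 4 mm thick. Fixed to the bench; origin: centre of its underside.
- tray_small: Small nearly square white tray for the transformer, inside 70 mm (its x) by 62 mm (its y). Its floor is 3 mm thick (upper face 3 mm above the origin) and its rim stands 8 mm above the bench, 4 mm thick. Fixed to the bench; origin: centre of its underside.
- tray_medium: Medium oblong white tray for the heatsink, inside 115 mm (its x) by 66 mm (its y). Its floor is 3 mm thick (upper face 3 mm above the origin) and its rim stands 8 mm above the bench, 4 mm thick. Fixed to the bench; origin: centre of its underside.
- tray_large: Large oblong white tray for the power-supply block, inside 150 mm (its x) by 82 mm (its y). Its floor is 3 mm thick (upper face 3 mm above the origin) and its rim stands 8 mm above the bench, 4 mm thick. Fixed to the bench; origin: centre of its underside.
Things that resemble listed ones, but are neither listed nor needed, are in the scene too. Leave any brown or yellow look-alike of the power_supply alone.

How it is judged:
By the outcome, as a careful person would: the job done as asked, in the order asked, and still so for the second after the job is handed in, with the robot touching nothing.
It also fails if it takes over 128 s, if anything falls off the work surface, if the arm or the gripper's body presses on something with over 40 N, if the wrist force passes 120 N, or if a joint passes its speed limit or range.

## Robot

A 6-joint arm with a two-finger parallel gripper is mounted at the origin on the work surface. World frame = base frame: x ahead of the robot, y to its left, z up, the work surface at z = 0. Lengths are in m, angles in rad, forces in N, time in s.
With the tool pointing down it reaches from about 0.375 to 0.975 m from the base axis. Payload 3.8 kg.
Tool frame: the origin (TCP) lies midway between the tips of the shut fingers; the grasp point (between the pads) lies 19 mm behind it; z points along the fingers, y is the line along which they close (so a half turn about z gives the same grasp; the last joint's range is limited). The gripper opens to 85 mm and grips with 20 to 120 N. Pads are 22 mm wide; open, the fingers measure 114 mm over their backs; the gripper's body (76 mm by 85 mm) begins 54 mm behind the grasp point. The pads swing forward as they close: fully open they stand 13 mm farther back than shut.
Start: joints at [-1.162, 0.264, 1.604, -0, 1.274, -0.037], TCP at [0.291, -0.609, 0.231] pointing down, gripper open.
Joint ranges: [-2.63, 2.63], [-0.94, 2.18], [0.31, 2.57], [-1.31, 4.45], [0, 2.66], [-2.55, 2.55]. Speed limits (rad/s): [2.57, 2.57, 3.14, 3.14, 3.14, 3.14].

## Interface

Orientations are given as a rotation vector (axis times angle).
In Python, from workcell import status, read_camera, workorder, masks_of gives the robot as it stands.
- The arm moves only by the tool drive_tool, never from a script. Its argument "rows" is a list of rows, each a list of 7 numbers: the turn, a rotation vector about the tool's x, y, z in degrees, then the shift along the tool's x, y, z in m, then the opening, from 0 (shut) to 1 (fully open). In form: [[ax, ay, az, tx, ty, tz, claw], ...]. A call has 1 to 8 rows; each row shifts and turns the commanded pose from where the row before left it, along the tool's axes as they then stand; what a row does not reach is not made up. A row lasts 1/12 s, in which the tool goes at most 41.7 mm and 7.16 degrees, less where a joint would pass 70% of its speed; a pose out of reach is approached as far as the arm can. A call is refused whole if a number of a shift passes 0.0417 or a number of a turn 7.16, either way. A call with a gripper value outside its range is refused whole. The fingers move at their own pace and stop on an object; "force" is the grip in N (left out, the last holds). Time passes only in rows, so rows that do not move let the fingers close. It gives the time, the measured TCP pose, the force, the opening and the grip force at its end, in the units of the state.
- status.read_state(): the state, without advancing time (a new reading comes with each control period).
- read_camera(name): name is "side" or "top"; returns a dict with "color" (480x640x3 uint8, red, green, blue), "intrinsics" (3x3 intrinsics, pixels), "world_from_camera" (4x4, takes a point from camera to world coordinates). Camera axes: x right, y up, looking along -z (the intrinsics and any distortion apply to the point x, -y, -z); pixel columns grow to the right and rows downward; lengths in m; the calibration is good to about 2 mm. A picture is of the moment at which its call begins. There is no depth.
- workorder.finish_job(): hands the job in; it is judged then, once.
Trained networks look in a picture, given as the dict that the camera call returned (one of the last four; its "shot" number tells which), for a name from the list of things; names that differ only in an ending like _2 or _b are one class to them, and where a whole thing is asked for, a point or a joint stands for the part that bears it (a point fixed in the world has none). Each returns a list of dicts, best first, with "score" (0 to 1); they miss things now and then, are a little off and sometimes report something else, mostly with a low value. They report only what shows in the picture. A call takes as long as a camera call. They do not tell look-alikes from the thing itself.
- masks_of(picture, name): "mask" (480x640 bool, what is visible of it) and "bbox" ([left, top, right, bottom] in pixels, round what is visible of it).
The state is a dict: "time": time; "q": joint angles; "joint_vel": joint speeds; "joint_torque": joint torques, N m; "tool_pos": TCP position; "tcp_rot": TCP orientation; "wrist_force": force on the tool from outside, world axes, zero at the start; "torque": the same for the moment, N m; "width": opening from 0.0 (shut) to 1.0 (fully open); "grip_force": force on a finger pad.
Only numpy, scipy, OpenCV 4.12 (cv2) and the standard library are available. Lean on these libraries where they do the work, as an engineer would, in place of code of your own. Each camera call takes 0.05 s, during which the arm holds its last target. There are 200 camera calls.

## Working session

There is one attempt and no reset: what is moved stays moved. The work goes in short steps, Python scripts to look and compute and a tool call to move; the robot and the scene stay as the last step left them, time stands still between calls to the robot, and variables do not carry over. Pictures are saved under pics/ and viewed, at most 14 in all, crops included, and the job is handed in when it is done.

Besides the shell and the picture viewer there is one more tool, called after ">>>" by a JSON object that holds its "name" and its "arguments". drive_tool: Moves the arm, as the interface text tells. Its arguments: {"type":"object","properties":{"rows":{"type":"array"},"force":{"type":"number"}},"required":["rows"]}

```bash
mkdir -p pics; ls; cat > h.py <<'E'
import numpy as np, cv2
from workcell import status, read_camera, workorder, masks_of
def save(p,n,box=None,s=1):
    im=p["color"][:,:,::-1]
    if box: im=im[box[1]:box[3],box[0]:box[2]]
    cv2.imwrite(n,cv2.resize(im,None,fx=s,fy=s,interpolation=cv2.INTER_CUBIC))
def proj(p,X):
    T=np.array(p["world_from_camera"]);K=np.array(p["intrinsics"])
    c=(np.atleast_2d(X)-T[:3,3])@T[:3,:3]; c=c*[1,-1,-1]
    u=c@K.T; return u[:,:2]/u[:,2:]
def ray(p,uv,z):
    T=np.array(p["world_from_camera"]);K=np.array(p["intrinsics"])
    d=np.linalg.solve(K,np.c_[np.atleast_2d(uv),np.ones(len(np.atleast_2d(uv)))].T).T*[1,-1,-1]
    d=d@T[:3,:3].T; o=T[:3,3]; return o+d*((z-o[2])/d[:,2])[:,None]
E
python3 - <<'E'
from h import *
st=status.read_state();print(st)
for n in("top","side"):
    p=read_camera(n);save(p,f"pics/{n}0.png");print(n,np.array(p["intrinsics"]).round(1).tolist(),np.array(p["world_from_camera"]).round(3).tolist(),[k for k in p])
    for o in "capacitor transformer heatsink power_supply tray_round tray_small tray_medium tray_large".split():
        for m in masks_of(p,o):
            r=cv2.minAreaRect(np.argwhere(m["mask"])[:,::-1].astype(np.float32))
            b=cv2.boxPoints(r);w=ray(p,[r[0]],0.008)[0]
            print(o,round(m["score"],2),m["bbox"],np.round(r[0]),np.round(r[1]),round(r[2]),w.round(3))
E
```

```text
pics
{'time': 0.0, 'q': array([-1.16185115e+00,  2.64784373e-01,  1.60540036e+00,  1.11956811e-05,
        1.27370990e+00, -3.69336474e-02]), 'joint_vel': array([ 0.00055377,  0.00150741, -0.00103414,  0.00052187,  0.00052032,
       -0.00071767]), 'joint_torque': array([ 1.48213308e-03, -5.15093994e+01, -3.67321730e+01,  1.15986209e-04,
        1.26617239e-02, -1.61000173e-05]), 'tool_pos': array([ 0.29077776, -0.60832836,  0.22992677]), 'tcp_rot': array([-3.06163665e+00, -6.94091801e-01,  6.51723397e-04]), 'wrist_force': array([-0.65883303, -0.05488183, -0.03403375]), 'torque': array([-0.03709257, -0.04355536,  0.00860503]), 'grip_force': 0.0, 'width': 1.0040504878480292}
top [[474.5, 0.0, 318.2], [0.0, 474.5, 229.5], [0.0, 0.0, 1.0]] [[0.02, 0.983, -0.182, 0.337], [-1.0, 0.023, 0.015, -0.021], [0.019, 0.181, 0.983, 1.048], [0.0, 0.0, 0.0, 1.0]] ['color', 'intrinsics', 'world_from_camera', 'shot']
capacitor 0.78 [415.1, 165.8, 433.1, 190.0] [422. 179.] [17. 23.] 45 [ 0.653 -0.271  0.008]
transformer 0.51 [408.0, 173.7, 428.8, 198.1] [414. 186.] [26. 19.] 60 [ 0.634 -0.252  0.008]
h
[... 1662 characters left out ...]
.5] [385. 324.] [47. 27.] 10 [ 0.635 -0.204  0.008]
power_supply 0.92 [359.6, 320.2, 423.2, 351.8] [389. 335.] [64. 33.] 2 [ 0.638 -0.236  0.008]
power_supply 0.87 [199.5, 373.6, 228.3, 410.9] [214. 395.] [25. 41.] 3 [ 0.274 -0.352  0.008]
power_supply 0.75 [370.3, 365.6, 410.1, 434.4] [388. 401.] [35. 68.] 3 [ 0.606 -0.399  0.008]
tray_round 0.68 [277.9, 186.7, 295.3, 201.9] [286. 196.] [13. 20.] 90 [0.439 0.31  0.008]
tray_small 0.76 [333.1, 194.8, 367.9, 212.7] [352. 204.] [17. 31.] 77 [0.621 0.249 0.008]
tray_medium 0.87 [253.9, 359.7, 316.2, 400.3] [284. 381.] [33. 64.] 83 [ 0.41  -0.333  0.008]
tray_large 0.58 [348.2, 245.6, 416.0, 286.2] [381. 264.] [67. 28.] 14 [ 0.66  -0.009  0.008]
```

View pics/top0.png

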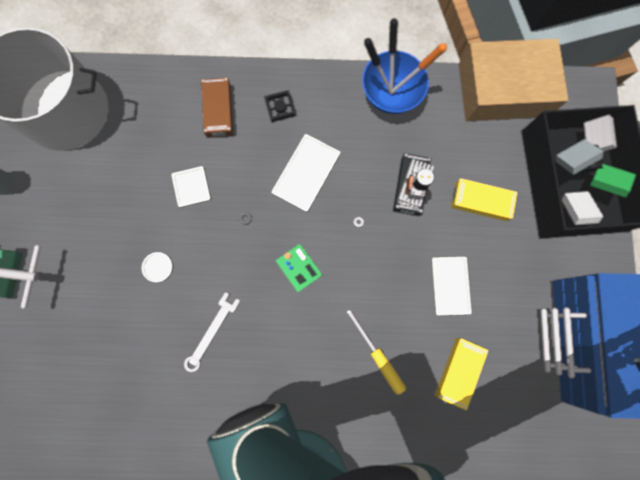

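View pics/side0.png

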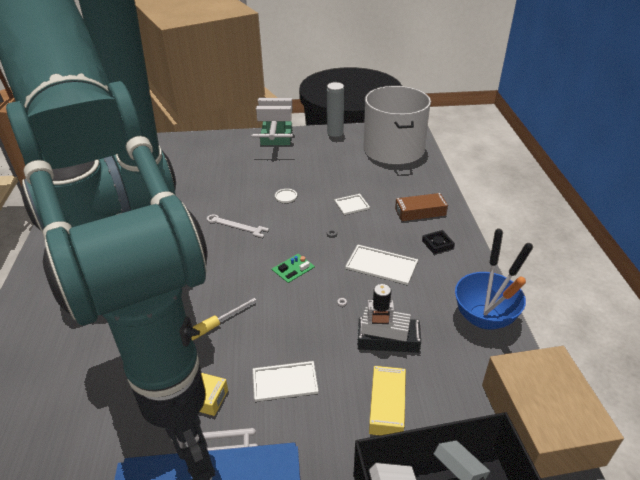

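```bash
python3 - <<'E'
import cv2,numpy as np
a=cv2.imread("pics/top0.png")[140:230,380:500];b=cv2.imread("pics/side0.png")[265:365,340:440]
a=cv2.resize(a,(480,360),interpolation=cv2.INTER_CUBIC);b=cv2.resize(b,(360,360),interpolation=cv2.INTER_CUBIC)
a=cv2.resize(a,(440,330));b=cv2.resize(b,(330,330));cv2.imwrite("pics/crop0.png",np.hstack([a,b]))
E
```

```text
(no output)
```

View pics/crop0.png

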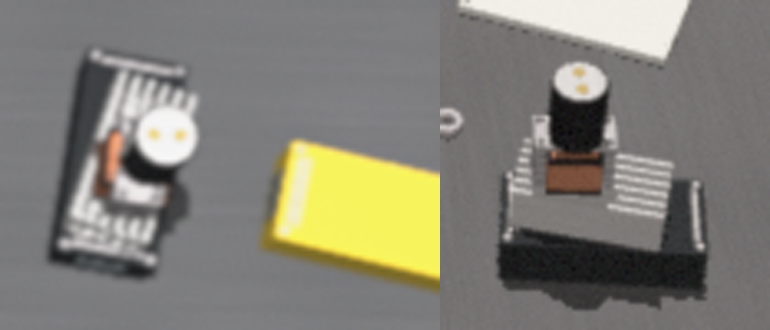

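The stack is at top px (414,185) and side px (388,320). It is the only capacitor, transformer and heatsink group, with the black power supply at its bottom. The power-supply look-alikes are brown at top px (217,107), and yellow at (483,199) and (461,373); all three are to be left alone. The crop confirms that the black block is at the bottom. The trays are at top px (157,267), (190,187), (451,286) and (306,172).

```bash
cat > fit.py <<'E'
from h import *
from scipy.optimize import minimize
S={"power_supply":(.13,.062,.036),"heatsink":(.095,.046,.032),"transformer":(.05,.042,.038),"capacitor":(.035,.035,.045),
"tray_round":(.064,.064,.008),"tray_small":(.078,.070,.008),"tray_medium":(.123,.074,.008),"tray_large":(.158,.090,.008)}
def pts(n,q,z0):
    a,b,h=S[n]; x,y,t=q
    if n in("capacitor","tray_round"):
        u=np.linspace(0,2*np.pi,24); P=np.c_[np.cos(u),np.sin(u)]*a/2
    else:
        P=np.array([[1,1],[1,-1],[-1,-1],[-1,1]])*[a/2,b/2]
        P=P@np.array([[np.cos(t),np.sin(t)],[-np.sin(t),np.cos(t)]])
    P=P+[x,y]; return np.vstack([np.c_[P,np.full(len(P),z)] for z in(z0,z0+h)])
def hull(p,n,q,z0,up=4):
    im=np.zeros((480*up,640*up),np.uint8)
    cv2.fillConvexPoly(im,np.round(cv2.convexHull(((proj(p,pts(n,q,z0))+.5)*up).astype(np.float32))*16).astype(np.int32),1,shift=4)
    return cv2.resize(im.astype(np.float32),(640,480),interpolation=cv2.INTER_AREA)
def fit(obs,names,q0,zs,steps=(.015,.015,.2)):
    """obs: list of (picture,{name:mask}); names bottom to top"""
    def cost(v):
        Q=v.reshape(-1,3); c=0
        for p,ms in obs:
            occ=np.zeros((480,640),np.float32)
            for n,q,z in list(zip(names,Q,zs))[::-1]:
                m=hull(p,n,q,z)
                if n in ms:
                    vis=m*(1-occ); M=ms[n]
                    c+=1-np.minimum(vis,M).sum()/np.maximum(vis,M).sum()
                occ=np.maximum(occ,m)
        return c
    v0=np.ravel(q0); sim=np.vstack([v0]+[v0+np.eye(len(v0))[i]*np.tile(steps,len(names))[i] for i in range(len(v0))])
    for k in range(2):
        r=minimize(cost,sim[0],method="Nelder-Mead",options=dict(initial_simplex=sim,maxfev=130*len(v0),xatol=2e-4,fatol=1e-4,adaptive=True))
        sim=np.vstack([r.x]+[r.x+np.eye(len(v0))[i]*np.tile(steps,len(names))[i]*.3 for i in range(len(v0))])
    return r.x.reshape(-1,3),r.fun
def observe(names,near=None,cams=("top","side")):
    obs=[]
    for c in cams:
        p=read_camera(c); d={}
        for n in names:
            ms=masks_of(p,n)
            if near and ms:
                t=proj(p,[near[n]])[0]
                ms=[m for m in ms if np.hypot((m["bbox"][0]+m["bbox"][2])/2-t[0],(m["bbox"][1]+m["bbox"][3])/2-t[1])<25]
            if ms: d[n]=ms[0]["mask"].astype(np.float32)
        obs.append((p,d))
    return obs
E
cat > go.py <<'E'
from fit import *
N=["power_supply","heatsink","transformer","capacitor"];Z=[0,.036,.068,.106]
near=dict(zip(N,[(.63,-.24,z+.02) for z in Z]))
T={"tray_round":(.438,.312,0),"tray_small":(.62,.252,.15),"tray_medium":(.411,-.332,.05),"tray_large":(.66,-.007,-.4)}
near.update({k:(v[0],v[1],.004) for k,v in T.items()})
o=observe(N+list(T),near)
print([list(d) for p,d in o])
for k,v in T.items():
    best=min((fit(o,[k],[(v[0],v[1],v[2]+s)],[0]) for s in(0,-.3)),key=lambda r:r[1]); print(k,best[0].round(4).tolist(),round(best[1],3))
    for x in (0,1): print("   ",fit(o[x:x+1],[k],best[0],[0])[0].round(4).tolist())
for y in(-.15,-.3):
    r=fit(o,N,[(.63,-.24,-.15),(.63,-.24,y),(.63,-.24,y),(.63,-.24,0)],Z); print(r[0].round(4).tolist(),round(r[1],3))
E
time python3 go.py
```

```text
[['power_supply', 'heatsink', 'transformer', 'capacitor', 'tray_round', 'tray_small', 'tray_medium', 'tray_large'], ['power_supply', 'heatsink', 'transformer', 'capacitor', 'tray_round', 'tray_small', 'tray_medium', 'tray_large']]
tray_round [[0.4386, 0.3155, -0.0143]] 0.213
    [[0.4386, 0.315, 0.0949]]
    [[0.4366, 0.3183, 0.0774]]
tray_small [[0.6227, 0.2541, 0.2758]] 0.162
    [[0.6227, 0.2539, 0.2799]]
    [[0.6228, 0.2552, 0.2026]]
tray_medium [[0.4118, -0.3298, 0.0598]] 0.104
    [[0.4134, -0.3313, 0.0517]]
    [[0.4106, -0.329, 0.0538]]
tray_large [[0.6624, -0.0049, -0.4744]] 0.083
    [[0.6634, -0.0051, -0.4693]]
    [[0.6619, -0.0044, -0.4819]]
[[0.6345, -0.2436, -0.1808], [0.6256, -0.2433, -0.3358], [0.614, -0.2388, -0.2018], [0.6135, -0.2419, 0.5315]] 1.649
[[0.635, -0.2429, -0.1585], [0.6261, -0.2429, -0.3241], [0.6136, -0.2372, 0.0212], [0.6139, -0.242, 0.3545]] 1.738
real	4m51.510s
user	5m19.515s
sys	4m7.284s
```

```bash
cat > plan.py <<'E'
import sys
from h import *
from scipy.spatial.transform import Rotation as R
# args: groups x,y,z,psi_deg ; prints tool-frame turn then shift
s=status.read_state(); pos=s["tool_pos"]; M=R.from_rotvec(s["tcp_rot"]).as_matrix()
print("t",round(s["time"],2),"pos",pos.round(4),"psi",round(np.degrees(np.arctan2(M[1,0],M[0,0])),2),"zaxis",M[:,2].round(4),"w",round(s["width"],3),"grip",round(s["grip_force"],1),"F",s["wrist_force"].round(1),"q",s["q"].round(2))
for a in sys.argv[1:]:
    x,y,z,psi=map(float,a.split(","))
    t=np.radians(psi); G=np.array([[np.cos(t),np.sin(t),0],[np.sin(t),-np.cos(t),0],[0,0,-1]])
    rv=np.degrees(R.from_matrix(M.T@G).as_rotvec()); d=G.T@(np.array([x,y,z])-pos)
    print(a,"turn",rv.round(2),"/7.1=",round(np.abs(rv).max()/7.1,1),"shift",d.round(4),"rows",round(np.linalg.norm(d)/.0417,2))
    for k in (6,7,8,12,16):print("  /",k,(d/k).round(4),end="")
    print(); pos=np.array([x,y,z]);M=G
E
python3 plan.py .6135,-.242,.23,25.5 .6135,-.242,.112,25.5
```

```text
t 1.8 pos [ 0.291  -0.609   0.2313] psi 25.54 zaxis [-0.e+00  1.e-04 -1.e+00] w 1.0 grip 0.0 F [1.1 0.7 0. ] q [-1.16  0.26  1.6   0.    1.27 -0.04]
.6135,-.242,.23,25.5 turn [-0.   -0.    0.04] /7.1= 0.0 shift [ 0.449  -0.1924  0.0013] rows 11.72
  / 6 [ 0.0748 -0.0321  0.0002]  / 7 [ 0.0641 -0.0275  0.0002]  / 8 [ 0.0561 -0.0241  0.0002]  / 12 [ 0.0374 -0.016   0.0001]  / 16 [ 0.0281 -0.012   0.0001]
.6135,-.242,.112,25.5 turn [0. 0. 0.] /7.1= 0.0 shift [0.    0.    0.118] rows 2.83
  / 6 [0.     0.     0.0197]  / 7 [0.     0.     0.0169]  / 8 [0.     0.     0.0148]  / 12 [0.     0.     0.0098]  / 16 [0.     0.     0.0074]
```

>>> {"name": "drive_tool", "arguments": {"rows": [[0,0,0,0.028,-0.012,0,1],[0,0,0,0.028,-0.012,0,1],[0,0,0,0.028,-0.012,0,1],[0,0,0,0.028,-0.012,0,1],[0,0,0,0.028,-0.012,0,1],[0,0,0,0.028,-0.012,0,1],[0,0,0,0.028,-0.012,0,1],[0,0,0,0.028,-0.012,0,1]], "force": 25}}

```text
time: 2.47
tool_pos: [0.4526, -0.4246, 0.2314]
tcp_rot: [3.064, 0.694, 0.0]
wrist_force: [1.0, -0.1, -1.0]
width: 0.997
grip_force: 0.0
```

>>> {"name": "drive_tool", "arguments": {"rows": [[0,0,0,0.028,-0.012,0,1],[0,0,0,0.028,-0.012,0,1],[0,0,0,0.028,-0.012,0,1],[0,0,0,0.028,-0.012,0,1],[0,0,0,0.028,-0.012,0,1],[0,0,0,0.028,-0.012,0,1],[0,0,0,0.028,-0.012,0,1],[0,0,0,0.02,-0.008,0,1]]}}

```text
time: 3.13
tool_pos: [0.6085, -0.2474, 0.2314]
tcp_rot: [-3.063, -0.696, -0.001]
wrist_force: [0.2, 0.2, -0.3]
width: 1.004
grip_force: 0.0
```

```bash
sleep 0; python3 plan.py .6135,-.242,.23,25.5 .6135,-.242,.112,25.5; python3 - <<'E'
from h import *
p=read_camera("side");save(p,"pics/s1.png",(300,180,460,360),3)
E
```

```text
t 3.13 pos [ 0.6085 -0.2474  0.2314] psi 25.61 zaxis [ 8.e-04  5.e-04 -1.e+00] w 1.004 grip 0.0 F [ 0.2  0.2 -0.3] q [-0.42  0.23  1.65  0.    1.27  0.7 ]
.6135,-.242,.23,25.5 turn [-0.01 -0.05  0.11] /7.1= 0.0 shift [ 0.0068 -0.0028  0.0014] rows 0.18
  / 6 [ 0.0011 -0.0005  0.0002]  / 7 [ 0.001  -0.0004  0.0002]  / 8 [ 0.0009 -0.0003  0.0002]  / 12 [ 0.0006 -0.0002  0.0001]  / 16 [ 0.0004 -0.0002  0.0001]
.6135,-.242,.112,25.5 turn [0. 0. 0.] /7.1= 0.0 shift [0.    0.    0.118] rows 2.83
  / 6 [0.     0.     0.0197]  / 7 [0.     0.     0.0169]  / 8 [0.     0.     0.0148]  / 12 [0.     0.     0.0098]  / 16 [0.     0.     0.0074]
```

View pics/s1.png

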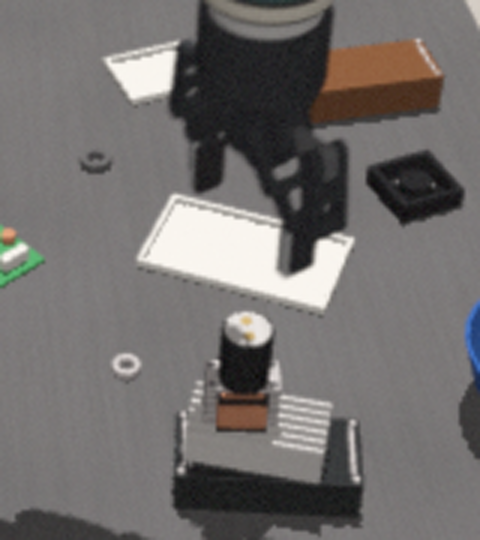

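The picture shows the open gripper above the stack, with the fingers on either side of the capacitor at crop px (246,340). I'm descending.

>>> {"name": "drive_tool", "arguments": {"rows": [[0,0,0,0.007,-0.003,0,1],[0,0,0,0,0,0.02,1],[0,0,0,0,0,0.02,1],[0,0,0,0,0,0.02,1],[0,0,0,0,0,0.02,1],[0,0,0,0,0,0.02,1],[0,0,0,0,0,0.019,1],[0,0,0,0,0,0,1]]}}

```text
time: 3.85
tool_pos: [0.6083, -0.2432, 0.1072]
tcp_rot: [-3.059, -0.692, 0.011]
wrist_force: [-0.6, -0.2, -2.1]
width: 1.0
grip_force: 0.0
```

>>> {"name": "drive_tool", "arguments": {"rows": [[0,0,0,0,0,0,0.6],[0,0,0,0,0,0,0.5],[0,0,0,0,0,0,0.4],[0,0,0,0,0,0,0.3],[0,0,0,0,0,0,0.2],[0,0,0,0,0,0,0.2],[0,0,0,0,0,0,0.2],[0,0,0,0,0,0,0.2]], "force": 25}}

```text
time: 4.52
tool_pos: [0.6132, -0.2445, 0.1144]
tcp_rot: [3.062, 0.694, 0.004]
wrist_force: [-0.8, -0.5, 6.4]
width: 0.405
grip_force: 25.3
```

```bash
python3 plan.py .6135,-.242,.29,25.5 .4383,.3160,.17,25.5  .4383,.3160,.009,25.5; python3 - <<'E'
from h import *
p=read_camera("side");save(p,"pics/s2.png",(300,180,460,360),3)
E
```

```text
t 4.52 pos [ 0.6132 -0.2445  0.1144] psi 25.54 zaxis [ 0.003  -0.0014 -1.    ] w 0.405 grip 25.3 F [-0.8 -0.5  6.4] q [-0.42  0.33  1.75 -0.    1.06  0.71]
.6135,-.242,.29,25.5 turn [ 0.15 -0.12  0.04] /7.1= 0.0 shift [ 0.0014 -0.0022 -0.1756] rows 4.21
  / 6 [ 0.0002 -0.0004 -0.0293]  / 7 [ 0.0002 -0.0003 -0.0251]  / 8 [ 0.0002 -0.0003 -0.022 ]  / 12 [ 0.0001 -0.0002 -0.0146]  / 16 [ 0.0001 -0.0001 -0.011 ]
.4383,.3160,.17,25.5 turn [0. 0. 0.] /7.1= 0.0 shift [ 0.0821 -0.5791  0.12  ] rows 14.32
  / 6 [ 0.0137 -0.0965  0.02  ]  / 7 [ 0.0117 -0.0827  0.0171]  / 8 [ 0.0103 -0.0724  0.015 ]  / 12 [ 0.0068 -0.0483  0.01  ]  / 16 [ 0.0051 -0.0362  0.0075]
.4383,.3160,.009,25.5 turn [0. 0. 0.] /7.1= 0.0 shift [0.    0.    0.161] rows 3.86
  / 6 [0.     0.     0.0268]  / 7 [0.    0.    0.023]  / 8 [0.     0.     0.0201]  / 12 [0.     0.     0.0134]  / 16 [0.     0.     0.0101]
```

View pics/s2.png

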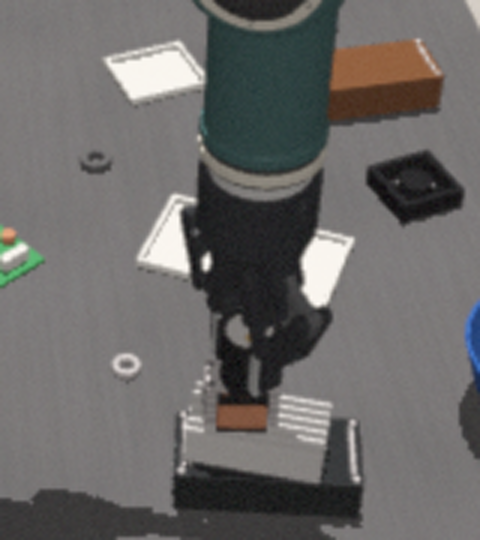

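The gripper holds the capacitor on the transformer: grip 25 N, opening 34 mm. I'm lifting it.

>>> {"name": "drive_tool", "arguments": {"rows": [[0,0,0,0,0,-0.006,0.2],[0,0,0,0,0,-0.015,0.2],[0,0,0,0,0,-0.025,0.2],[0,0,0,0,0,-0.03,0.2],[0,0,0,0,0,-0.02,0.2],[0,0,0,0,0,-0.006,0.2],[0,0,0,0.002,-0.01,0,0.2],[0,0,0,0.005,-0.02,0,0.2]], "force": 30}}

```text
time: 5.23
tool_pos: [0.605, -0.2147, 0.2134]
tcp_rot: [3.064, 0.691, -0.001]
wrist_force: [-0.3, 0.5, -0.8]
width: 0.399
grip_force: 30.0
```

>>> {"name": "drive_tool", "arguments": {"rows": [[0,0,0,0.005,-0.036,0,0.2],[0,0,0,0.005,-0.036,0,0.2],[0,0,0,0.005,-0.036,0,0.2],[0,0,0,0.005,-0.036,0,0.2],[0,0,0,0.005,-0.036,0,0.2],[0,0,0,0.005,-0.036,0,0.2],[0,0,0,0.005,-0.036,0,0.2],[0,0,0,0.005,-0.036,0,0.2]]}}

```text
time: 5.9
tool_pos: [0.5143, 0.0651, 0.2116]
tcp_rot: [-3.063, -0.694, 0.007]
wrist_force: [0.6, 0.4, -0.1]
width: 0.4
grip_force: 30.1
```

>>> {"name": "drive_tool", "arguments": {"rows": [[0,0,0,0.005,-0.036,0,0.2],[0,0,0,0.005,-0.036,0,0.2],[0,0,0,0.005,-0.036,0,0.2],[0,0,0,0.005,-0.036,0,0.2],[0,0,0,0.005,-0.036,0,0.2],[0,0,0,0.005,-0.03,0,0.2],[0,0,0,0.003,-0.02,0,0.2],[0,0,0,0,0,0,0.2]]}}

```text
time: 6.57
tool_pos: [0.4445, 0.288, 0.2117]
tcp_rot: [-3.062, -0.701, 0.007]
wrist_force: [-0.2, 1.3, -1.3]
width: 0.398
grip_force: 30.1
```

```bash
python3 plan.py .4383,.3160,.10,25.5  .4383,.3160,.0114,25.5
cat > go2.py <<'E'
from fit import *
N=["power_supply","heatsink","transformer"];Z=[0,.036,.068]
o=observe(N,dict(zip(N,[(.62,-.24,z+.02) for z in Z])))
print([list(d) for p,d in o])
for p,d in o: save(p,f"pics/b{p['shot']}.png"); print(p["shot"])
for p,d in o:
  for k,m in d.items(): np.save(f"m_{p['shot']}_{k}.npy",m)
for y in(-.15,):
    r=fit(o,N,[(.635,-.243,-.17),(.626,-.243,-.32),(.6135,-.238,y)],Z,(.006,.006,.12)); print(r[0].round(4).tolist(),round(r[1],3))
E
sed -i 's/range(2)/range(1)/;s/up=4/up=2/' fit.py; time python3 go2.py
```

```text
t 6.57 pos [0.4445 0.288  0.2117] psi 25.78 zaxis [-4.4e-03 -2.0e-04 -1.0e+00] w 0.398 grip 30.1 F [-0.2  1.3 -1.3] q [0.53 0.   1.93 0.   1.21 1.65]
.4383,.3160,.10,25.5 turn [-0.1   0.23  0.28] /7.1= 0.0 shift [ 0.0065 -0.028   0.1117] rows 2.76
  / 6 [ 0.0011 -0.0047  0.0186]  / 7 [ 0.0009 -0.004   0.016 ]  / 8 [ 0.0008 -0.0035  0.014 ]  / 12 [ 0.0005 -0.0023  0.0093]  / 16 [ 0.0004 -0.0017  0.007 ]
.4383,.3160,.0114,25.5 turn [0. 0. 0.] /7.1= 0.0 shift [0.     0.     0.0886] rows 2.12
  / 6 [0.     0.     0.0148]  / 7 [0.     0.     0.0127]  / 8 [0.     0.     0.0111]  / 12 [0.     0.     0.0074]  / 16 [0.     0.     0.0055]
[['power_supply', 'heatsink', 'transformer'], ['power_supply', 'heatsink', 'transformer']]
7
8
[[0.635, -0.2423, -0.1666], [0.6254, -0.2424, -0.329], [0.6144, -0.2386, -0.103]] 1.186
real	0m13.834s
user	0m11.859s
sys	0m12.734s
```

>>> {"name": "drive_tool", "arguments": {"rows": [[0,0,0,0.003,-0.014,0,0.2],[0,0,0,0.0035,-0.014,0,0.2],[0,0,0,0,0,0.03,0.2],[0,0,0,0,0,0.035,0.2],[0,0,0,0,0,0.035,0.2],[0,0,0,0,0,0.025,0.2],[0,0,0,0,0,0.02,0.2],[0,0,0,0,0,0.01,0.2]]}}

```text
time: 7.63
tool_pos: [0.44, 0.3111, 0.0561]
tcp_rot: [3.063, 0.692, -0.007]
wrist_force: [-0.2, -0.2, -0.3]
width: 0.398
grip_force: 30.2
```

>>> {"name": "drive_tool", "arguments": {"rows": [[0,0,0,0,0,0.01,0.2],[0,0,0,0,0,0.005,0.2],[0,0,0,0,0,0.005,0.2],[0,0,0,0,0,0,0.2],[0,0,0,0,0,0,0.2]]}}

```text
time: 8.05
tool_pos: [0.4424, 0.3134, 0.0402]
tcp_rot: [-3.063, -0.694, -0.002]
wrist_force: [0.1, 0.2, -1.4]
width: 0.399
grip_force: 30.2
```

```bash
python3 plan.py .4383,.3160,.0114,25.5;python3 - <<'E'
from fit import *
p=read_camera("side");im=p["color"][:,:,::-1].copy()
big=cv2.resize(im[150:230,230:350],None,fx=3,fy=3,interpolation=cv2.INTER_CUBIC)
s=read_camera("top");
def ov(f,sh,box):
    im=cv2.imread(f)
    k=4;b=cv2.resize(im[box[1]:box[3],box[0]:box[2]],None,fx=k,fy=k,interpolation=cv2.INTER_CUBIC)
    pp=p if sh=="s" else s
    for n,q,z,c in[("power_supply",(.635,-.2423,-.167),0,(0,255,255)),("heatsink",(.6254,-.2424,-.329),.036,(0,255,0)),("transformer",(.6144,-.2386,-.103),.068,(0,0,255))]:
        P=(proj(pp,pts(n,q,z))+.5-[box[0],box[1]])*k
        for loop in(P[:4],P[4:]): cv2.polylines(b,[np.round(loop*16).astype(np.int32)],True,c,1,cv2.LINE_AA,4)
    return b
a=ov("pics/b7.png","t",(380,145,470,225));b=ov("pics/b8.png","s",(345,280,435,360))
out=np.zeros((600,800,3),np.uint8);out[:320,:360]=a;out[:320,400:760]=b;out[340:580,:360]=big
cv2.imwrite("pics/ov.png",out)
E
```

```text
t 8.05 pos [0.4424 0.3134 0.0402] psi 25.54 zaxis [ 1.2e-03  8.0e-04 -1.0e+00] w 0.399 grip 30.2 F [ 0.1  0.2 -1.4] q [0.57 0.21 2.06 0.   0.87 1.7 ]
.4383,.3160,.0114,25.5 turn [-0.01 -0.08  0.04] /7.1= 0.0 shift [-0.0026 -0.0041  0.0288] rows 0.7
  / 6 [-0.0004 -0.0007  0.0048]  / 7 [-0.0004 -0.0006  0.0041]  / 8 [-0.0003 -0.0005  0.0036]  / 12 [-0.0002 -0.0003  0.0024]  / 16 [-0.0002 -0.0003  0.0018]
```

View pics/ov.png

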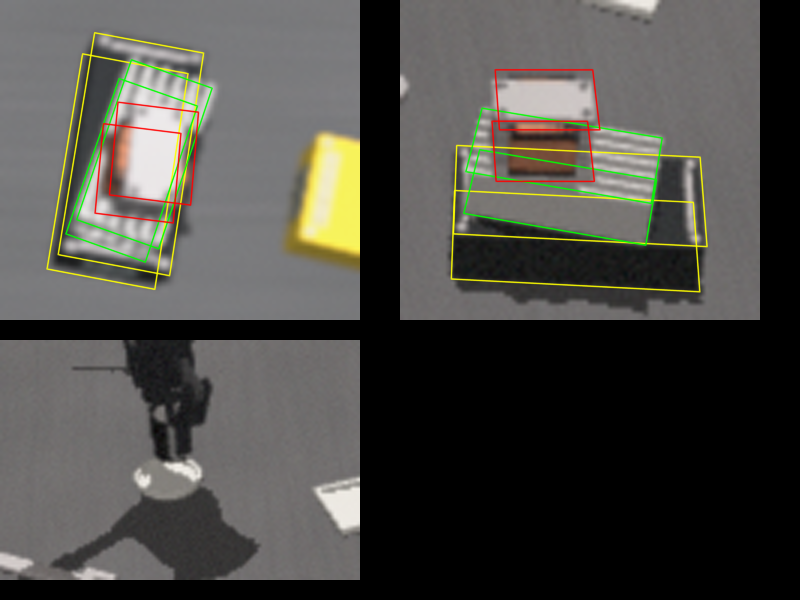

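The overlay agrees with the stack fit to about 2 mm; the transformer's yaw is about -6°. In the lower crop the capacitor is above the round tray at crop px (168,478). I'm lowering it gently.

>>> {"name": "drive_tool", "arguments": {"rows": [[0,0,0,-0.002,-0.004,0.005,0.2],[0,0,0,0,0,0.006,0.2],[0,0,0,0,0,0.006,0.2],[0,0,0,0,0,0.004,0.2],[0,0,0,0,0,0.003,0.2],[0,0,0,0,0,0.002,0.2],[0,0,0,0,0,0,0.2],[0,0,0,0,0,0,0.2]]}}

```text
time: 8.82
tool_pos: [0.4381, 0.3157, 0.0131]
tcp_rot: [3.064, 0.694, -0.001]
wrist_force: [-0.5, 0.8, -1.7]
width: 0.4
grip_force: 30.2
```

```bash
python3 plan.py .4383,.3160,.0114,25.5
```

```text
t 8.82 pos [0.4381 0.3157 0.0131] psi 25.54 zaxis [-4.e-04 -2.e-04 -1.e+00] w 0.4 grip 30.2 F [-0.5  0.8 -1.7] q [0.58 0.25 2.07 0.   0.82 1.7 ]
.4383,.3160,.0114,25.5 turn [0.   0.02 0.04] /7.1= 0.0 shift [ 0.0003 -0.0002  0.0017] rows 0.04
  / 6 [ 0.0001 -0.      0.0003]  / 7 [ 0.     -0.      0.0002]  / 8 [ 0.     -0.      0.0002]  / 12 [ 0.     -0.      0.0001]  / 16 [ 0.     -0.      0.0001]
```

>>> {"name": "drive_tool", "arguments": {"rows": [[0,0,0,0,0,0.001,0.2],[0,0,0,0,0,0.001,0.2],[0,0,0,0,0,0.001,0.2],[0,0,0,0,0,0,0.2],[0,0,0,0,0,0,0.2]]}}

```text
time: 9.23
tool_pos: [0.4386, 0.316, 0.0114]
tcp_rot: [-3.064, -0.694, -0.001]
wrist_force: [-2.2, -1.9, 5.3]
width: 0.4
grip_force: 30.7
```

>>> {"name": "drive_tool", "arguments": {"rows": [[0,0,0,0,0,0,0.44],[0,0,0,0,0,0,0.5],[0,0,0,0,0,0,0.7],[0,0,0,0,0,0,0.9],[0,0,0,0,0,0,1],[0,0,0,0,0,0,1],[0,0,0,0,0,-0.02,1],[0,0,0,0,0,-0.03,1]]}}

```text
time: 9.9
tool_pos: [0.4351, 0.3138, 0.0572]
tcp_rot: [3.061, 0.694, -0.012]
wrist_force: [0.4, 0.7, -0.6]
width: 1.005
grip_force: 0.0
```

>>> {"name": "drive_tool", "arguments": {"rows": [[0,0,0,0,0,-0.03,1],[0,0,0,0,0,-0.03,1],[0,0,0,0,0,-0.03,1],[0,0,0,0,0,-0.02,1],[0,0,6.3,0,0,0,1],[0,0,6.3,0,0,0,1],[0,0,6.3,0,0,0,1],[0,0,6.3,0,0,0,1]]}}

```text
time: 10.57
tool_pos: [0.4381, 0.3158, 0.1705]
tcp_rot: [-3.141, -0.001, -0.0]
wrist_force: [0.3, -0.2, -0.1]
width: 1.003
grip_force: 0.0
```

>>> {"name": "drive_tool", "arguments": {"rows": [[0,0,6.3,0,0,0,1],[0,0,0,0,0,0,1]]}}

```text
time: 10.73
tool_pos: [0.438, 0.3157, 0.1701]
tcp_rot: [3.137, -0.167, -0.0]
wrist_force: [0.1, -0.3, -0.4]
width: 1.0
grip_force: 0.0
```

```bash
python3 plan.py .614,-.2395,.18,-6  .614,-.2395,.075,-6; python3 - <<'E'
from h import *
p=read_camera("side");save(p,"pics/s3.png",(240,130,360,220),4)
E
```

```text
t 10.73 pos [0.438  0.3157 0.1701] psi -6.11 zaxis [-2.e-04 -1.e-04 -1.e+00] w 1.0 grip 0.0 F [ 0.1 -0.3 -0.4] q [0.58 0.06 1.96 0.   1.13 2.26]
.614,-.2395,.18,-6 turn [ 0.01  0.01 -0.11] /7.1= 0.0 shift [ 0.2331  0.5338 -0.0099] rows 13.97
  / 6 [ 0.0388  0.089  -0.0016]  / 7 [ 0.0333  0.0763 -0.0014]  / 8 [ 0.0291  0.0667 -0.0012]  / 12 [ 0.0194  0.0445 -0.0008]  / 16 [ 0.0146  0.0334 -0.0006]
.614,-.2395,.075,-6 turn [0. 0. 0.] /7.1= 0.0 shift [0.    0.    0.105] rows 2.52
  / 6 [0.     0.     0.0175]  / 7 [0.    0.    0.015]  / 8 [0.     0.     0.0131]  / 12 [0.     0.     0.0087]  / 16 [0.     0.     0.0066]
```

View pics/s3.png

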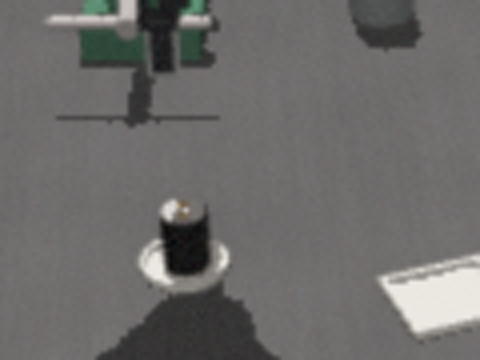

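The capacitor stands upright and centred in the round tray at crop px (185,240). Next is the transformer.

>>> {"name": "drive_tool", "arguments": {"rows": [[0,0,0,0.0146,0.0334,0,1],[0,0,0,0.0146,0.0334,0,1],[0,0,0,0.0146,0.0334,0,1],[0,0,0,0.0146,0.0334,0,1],[0,0,0,0.0146,0.0334,0,1],[0,0,0,0.0146,0.0334,0,1],[0,0,0,0.0146,0.0334,0,1],[0,0,0,0.0146,0.0334,0,1]]}}

```text
time: 11.45
tool_pos: [0.5268, 0.0362, 0.1704]
tcp_rot: [-3.138, 0.158, -0.001]
wrist_force: [1.4, -0.1, -0.7]
width: 0.999
grip_force: 0.0
```

>>> {"name": "drive_tool", "arguments": {"rows": [[0,0,0,0.0146,0.0334,0,1],[0,0,0,0.0146,0.0334,0,1],[0,0,0,0.0146,0.0334,0,1],[0,0,0,0.0146,0.0334,0,1],[0,0,0,0.0146,0.0334,0,1],[0,0,0,0.0146,0.0334,0,1],[0,0,0,0.0146,0.0334,0,1],[0,0,0,0,0,0,1]]}}

```text
time: 12.12
tool_pos: [0.6056, -0.2116, 0.1704]
tcp_rot: [3.134, -0.164, 0.004]
wrist_force: [0.2, 0.4, 0.3]
width: 1.001
grip_force: 0.0
```

```bash
python3 plan.py .614,-.2395,.17,-6  .614,-.2395,.075,-6
```

```text
t 12.12 pos [ 0.6056 -0.2116  0.1704] psi -6.0 zaxis [ 0.0021 -0.0035 -1.    ] w 1.001 grip 0.0 F [0.2 0.4 0.3] q [-0.37  0.24  1.75 -0.    1.15  1.3 ]
.614,-.2395,.17,-6 turn [ 0.19 -0.14  0.  ] /7.1= 0.0 shift [0.0113 0.0269 0.0004] rows 0.7
  / 6 [0.0019 0.0045 0.0001]  / 7 [0.0016 0.0038 0.0001]  / 8 [0.0014 0.0034 0.    ]  / 12 [0.0009 0.0022 0.    ]  / 16 [0.0007 0.0017 0.    ]
.614,-.2395,.075,-6 turn [0. 0. 0.] /7.1= 0.0 shift [0.    0.    0.095] rows 2.28
  / 6 [0.     0.     0.0158]  / 7 [0.     0.     0.0136]  / 8 [0.     0.     0.0119]  / 12 [0.     0.     0.0079]  / 16 [0.     0.     0.0059]
```

>>> {"name": "drive_tool", "arguments": {"rows": [[0,0,0,0.006,0.0135,0,1],[0,0,0,0.0055,0.0135,0,1],[0,0,0,0,0,0.02,1],[0,0,0,0,0,0.02,1],[0,0,0,0,0,0.02,1],[0,0,0,0,0,0.02,1],[0,0,0,0,0,0.015,1],[0,0,0,0,0,0,1]]}}

```text
time: 12.78
tool_pos: [0.6097, -0.2317, 0.0709]
tcp_rot: [-3.135, 0.16, 0.011]
wrist_force: [-0.8, 1.4, -0.4]
width: 1.002
grip_force: 0.0
```

>>> {"name": "drive_tool", "arguments": {"rows": [[0,0,0,0,0,0,1],[0,0,0,0,0,0,0.65],[0,0,0,0,0,0,0.55],[0,0,0,0,0,0,0.5],[0,0,0,0,0,0,0.45],[0,0,0,0,0,0,0.35],[0,0,0,0,0,0,0.35],[0,0,0,0,0,0,0.35]], "force": 40}}

```text
time: 13.45
tool_pos: [0.614, -0.2343, 0.0774]
tcp_rot: [3.136, -0.163, 0.005]
wrist_force: [0.5, -1.2, 5.5]
width: 0.484
grip_force: 41.8
```

```bash
python3 plan.py .614,-.2395,.17,-6
```

```text
t 13.45 pos [ 0.614  -0.2343  0.0774] psi -5.95 zaxis [ 0.0033 -0.0019 -1.    ] w 0.484 grip 41.8 F [ 0.5 -1.2  5.5] q [-0.4   0.36  1.78 -0.    1.    1.27]
.614,-.2395,.17,-6 turn [ 0.09 -0.2   0.05] /7.1= 0.0 shift [ 0.0005  0.0052 -0.0926] rows 2.22
  / 6 [ 0.0001  0.0009 -0.0154]  / 7 [ 0.0001  0.0007 -0.0132]  / 8 [ 0.0001  0.0006 -0.0116]  / 12 [ 0.      0.0004 -0.0077]  / 16 [ 0.      0.0003 -0.0058]
```

>>> {"name": "drive_tool", "arguments": {"rows": [[0,0,0,0,0,-0.005,0.35],[0,0,0,0,0,-0.015,0.35],[0,0,0,0,0,-0.025,0.35],[0,0,0,0,0,-0.025,0.35],[0,0,0,0,0,-0.02,0.35],[0,0,-7.1,0,0,-0.005,0.35],[0,0,-7.1,0,0,0,0.35],[0,0,-7.1,0,0,0,0.35]], "force": 50}}

```text
time: 14.12
tool_pos: [0.6122, -0.2327, 0.1703]
tcp_rot: [-3.111, -0.429, 0.001]
wrist_force: [-0.2, 0.4, -3.7]
width: 0.485
grip_force: 51.3
```

```bash
python3 plan.py .6227,.2545,.17,15.5 .6227,.2545,.0124,15.5
```

```text
t 14.12 pos [ 0.6122 -0.2327  0.1703] psi 15.69 zaxis [-6.e-04  8.e-04 -1.e+00] w 0.485 grip 51.3 F [-0.2  0.4 -3.7] q [-0.4   0.27  1.71  0.    1.16  0.9 ]
.6227,.2545,.17,15.5 turn [-0.05  0.02  0.19] /7.1= 0.0 shift [ 1.404e-01 -4.667e-01  3.000e-04] rows 11.69
  / 6 [ 0.0234 -0.0778  0.0001]  / 7 [ 0.0201 -0.0667  0.    ]  / 8 [ 0.0175 -0.0583  0.    ]  / 12 [ 0.0117 -0.0389  0.    ]  / 16 [ 0.0088 -0.0292  0.    ]
.6227,.2545,.0124,15.5 turn [0. 0. 0.] /7.1= 0.0 shift [0.     0.     0.1576] rows 3.78
  / 6 [0.     0.     0.0263]  / 7 [0.     0.     0.0225]  / 8 [0.     0.     0.0197]  / 12 [0.     0.     0.0131]  / 16 [0.     0.     0.0099]
```

>>> {"name": "drive_tool", "arguments": {"rows": [[0,0,0,0.0088,-0.0292,0,0.35],[0,0,0,0.0088,-0.0292,0,0.35],[0,0,0,0.0088,-0.0292,0,0.35],[0,0,0,0.0088,-0.0292,0,0.35],[0,0,0,0.0088,-0.0292,0,0.35],[0,0,0,0.0088,-0.0292,0,0.35],[0,0,0,0.0088,-0.0292,0,0.35],[0,0,0,0.0088,-0.0292,0,0.35]]}}

```text
time: 14.78
tool_pos: [0.6171, 0.0124, 0.169]
tcp_rot: [-3.113, -0.419, 0.005]
wrist_force: [0.2, -1.3, -3.1]
width: 0.488
grip_force: 51.6
```

>>> {"name": "drive_tool", "arguments": {"rows": [[0,0,0,0.0088,-0.0292,0,0.35],[0,0,0,0.0088,-0.0292,0,0.35],[0,0,0,0.0088,-0.0292,0,0.35],[0,0,0,0.0088,-0.0292,0,0.35],[0,0,0,0.0088,-0.0292,0,0.35],[0,0,0,0.0088,-0.0292,0,0.35],[0,0,0,0.0088,-0.0292,0,0.35],[0,0,0,0.007,-0.023,0,0.35]]}}

```text
time: 15.45
tool_pos: [0.623, 0.2503, 0.1689]
tcp_rot: [-3.113, -0.421, 0.005]
wrist_force: [0.7, -0.6, -2.3]
width: 0.485
grip_force: 51.7
```

>>> {"name": "drive_tool", "arguments": {"rows": [[0,0,0,0,0,0.02,0.35],[0,0,0,0,0,0.02,0.35],[0,0,0,0,0,0.02,0.35],[0,0,0,0,0,0.02,0.35],[0,0,0,0,0,0.02,0.35],[0,0,0,0,0,0.01,0.35],[0,0,0,0,0,0,0.35],[0,0,0,0,0,0,0.35]]}}

```text
time: 16.12
tool_pos: [0.6236, 0.2478, 0.0591]
tcp_rot: [3.113, 0.419, -0.005]
wrist_force: [1.2, 0.7, -3.5]
width: 0.485
grip_force: 51.6
```

```bash
python3 plan.py .6227,.2545,.0124,15.5; python3 - <<'E'
from h import *
p=read_camera("side");save(p,"pics/s4.png",(290,130,430,230),4)
E
```

```text
t 16.12 pos [0.6236 0.2478 0.0591] psi 15.34 zaxis [-2.8e-03 -8.0e-04 -1.0e+00] w 0.485 grip 51.6 F [ 1.2  0.7 -3.5] q [0.34 0.4  1.76 0.   0.98 1.64]
.6227,.2545,.0124,15.5 turn [ 0.    0.17 -0.16] /7.1= 0.0 shift [ 0.001  -0.0067  0.0467] rows 1.13
  / 6 [ 0.0002 -0.0011  0.0078]  / 7 [ 0.0001 -0.001   0.0067]  / 8 [ 0.0001 -0.0008  0.0058]  / 12 [ 0.0001 -0.0006  0.0039]  / 16 [ 0.0001 -0.0004  0.0029]
```

View pics/s4.png

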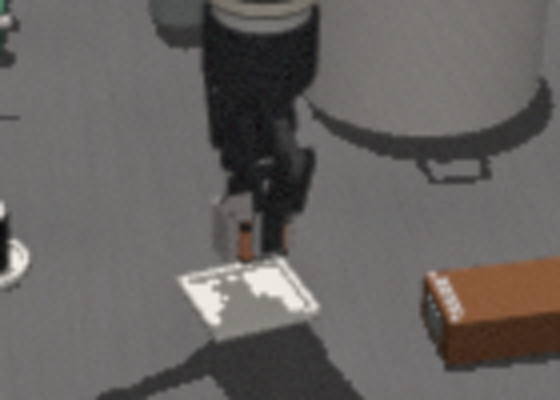

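The transformer is held level above the small tray at crop px (248,295), in line with it. I'm lowering it.

>>> {"name": "drive_tool", "arguments": {"rows": [[0,0,0,0.001,-0.0065,0,0.35],[0,0,0,0,0,0.012,0.35],[0,0,0,0,0,0.012,0.35],[0,0,0,0,0,0.01,0.35],[0,0,0,0,0,0.006,0.35],[0,0,0,0,0,0.003,0.35],[0,0,0,0,0,0,0.35],[0,0,0,0,0,0,0.35]]}}

```text
time: 16.83
tool_pos: [0.6237, 0.2544, 0.0168]
tcp_rot: [3.113, 0.419, -0.001]
wrist_force: [0.7, 0.2, -3.4]
width: 0.485
grip_force: 51.8
```

>>> {"name": "drive_tool", "arguments": {"rows": [[0,0,0,0,0,0.001,0.35],[0,0,0,0,0,0.001,0.35],[0,0,0,0,0,0,0.35]]}}

```text
time: 17.08
tool_pos: [0.6243, 0.2547, 0.0157]
tcp_rot: [-3.113, -0.419, -0.001]
wrist_force: [-0.6, 0.0, -3.5]
width: 0.478
grip_force: 51.8
```

```bash
python3 plan.py .6227,.2545,.0124,15.5
```

```text
t 17.08 pos [0.6243 0.2547 0.0157] psi 15.34 zaxis [ 7.e-04  3.e-04 -1.e+00] w 0.478 grip 51.8 F [-0.6  0.  -3.5] q [ 0.35  0.46  1.77 -0.    0.91  1.65]
.6227,.2545,.0124,15.5 turn [-0.   -0.04 -0.16] /7.1= 0.0 shift [-0.0016 -0.0003  0.0033] rows 0.09
  / 6 [-0.0003 -0.      0.0006]  / 7 [-0.0002 -0.      0.0005]  / 8 [-0.0002 -0.      0.0004]  / 12 [-0.0001 -0.      0.0003]  / 16 [-0.0001 -0.      0.0002]
```

>>> {"name": "drive_tool", "arguments": {"rows": [[0,0,0,-0.001,0,0.001,0.35],[0,0,0,0,0,0.001,0.35],[0,0,0,0,0,0.001,0.35],[0,0,0,0,0,0,0.35],[0,0,0,0,0,0,0.35]]}}

```text
time: 17.5
tool_pos: [0.6231, 0.2544, 0.0125]
tcp_rot: [-3.113, -0.419, -0.0]
wrist_force: [-0.5, 0.5, -2.0]
width: 0.49
grip_force: 51.9
```

>>> {"name": "drive_tool", "arguments": {"rows": [[0,0,0,0,0,0.0005,0.35],[0,0,0,0,0,0,0.35]]}}

```text
time: 17.67
tool_pos: [0.6231, 0.2544, 0.0125]
tcp_rot: [-3.113, -0.419, -0.0]
wrist_force: [-1.7, -1.6, 3.3]
width: 0.481
grip_force: 52.5
```

>>> {"name": "drive_tool", "arguments": {"rows": [[0,0,0,0,0,0,0.52],[0,0,0,0,0,0,0.6],[0,0,0,0,0,0,0.8],[0,0,0,0,0,0,1],[0,0,0,0,0,0,1],[0,0,0,0,0,0,1],[0,0,0,0,0,-0.02,1],[0,0,0,0,0,-0.03,1]]}}

```text
time: 18.33
tool_pos: [0.6195, 0.2531, 0.0579]
tcp_rot: [3.112, 0.419, -0.013]
wrist_force: [0.8, 0.0, 0.4]
width: 0.995
grip_force: 0.0
```

>>> {"name": "drive_tool", "arguments": {"rows": [[0,0,0,0,0,-0.03,1],[0,0,0,0,0,-0.03,1],[0,0,0,0,0,-0.03,1],[0,0,6.8,0,0,-0.015,1],[0,0,6.8,0,0,0,1],[0,0,6.8,0,0,0,1],[0,0,6.8,0,0,0,1],[0,0,6.8,0,0,0,1]]}}

```text
time: 19.0
tool_pos: [0.623, 0.2543, 0.1671]
tcp_rot: [-3.098, 0.518, -0.001]
wrist_force: [-0.2, -0.4, 0.3]
width: 1.001
grip_force: 0.0
```

```bash
cat > go3.py <<'E'
from fit import *
N=["power_supply","heatsink"];Z=[0,.036]
o=observe(N,dict(zip(N,[(.63,-.24,z+.02) for z in Z])))
Q,f=fit(o,N,[(.635,-.243,-.17),(.626,-.243,-.32)],Z,(.006,.006,.12)); print(Q.round(4).tolist(),round(f,3))
im=[]
for (p,d),box in zip(o,((380,145,470,225),(345,280,435,360))):
    k=4;b=cv2.resize(p["color"][box[1]:box[3],box[0]:box[2],::-1],None,fx=k,fy=k,interpolation=cv2.INTER_CUBIC)
    for n,q,z,c in zip(N,Q,Z,((0,255,255),(0,255,0))):
        P=(proj(p,pts(n,q,z))+.5-[box[0],box[1]])*k
        for L in(P[:4],P[4:]): cv2.polylines(b,[np.round(L*16).astype(np.int32)],True,c,1,cv2.LINE_AA,4)
    im.append(b)
p=o[1][0];im2=cv2.resize(p["color"][160:230,270:390,::-1],(360,210),interpolation=cv2.INTER_CUBIC)
out=np.zeros((540,730,3),np.uint8);out[:320]=np.hstack([im[0],np.zeros((320,10,3),np.uint8),im[1]]);out[330:,:360]=im2
cv2.imwrite("pics/ov3.png",out)
E
python3 go3.py; python3 plan.py .6255,-.2415,.15,-18.8 .6255,-.2415,.041,-18.8
```

```text
[[0.6348, -0.2419, -0.19], [0.6255, -0.2426, -0.3394]] 0.539
t 19.3 pos [0.6229 0.2543 0.1667] psi -18.52 zaxis [-2.e-04 -0.e+00 -1.e+00] w 0.999 grip 0.0 F [0.2 0.5 0.3] q [0.35 0.3  1.67 0.   1.16 2.24]
.6255,-.2415,.15,-18.8 turn [0.01 0.01 0.28] /7.1= 0.0 shift [0.1623 0.4686 0.0167] rows 11.9
  / 6 [0.027  0.0781 0.0028]  / 7 [0.0232 0.0669 0.0024]  / 8 [0.0203 0.0586 0.0021]  / 12 [0.0135 0.039  0.0014]  / 16 [0.0101 0.0293 0.001 ]
.6255,-.2415,.041,-18.8 turn [0. 0. 0.] /7.1= 0.0 shift [0.    0.    0.109] rows 2.61
  / 6 [0.     0.     0.0182]  / 7 [0.     0.     0.0156]  / 8 [0.     0.     0.0136]  / 12 [0.     0.     0.0091]  / 16 [0.     0.     0.0068]
```

View pics/ov3.png

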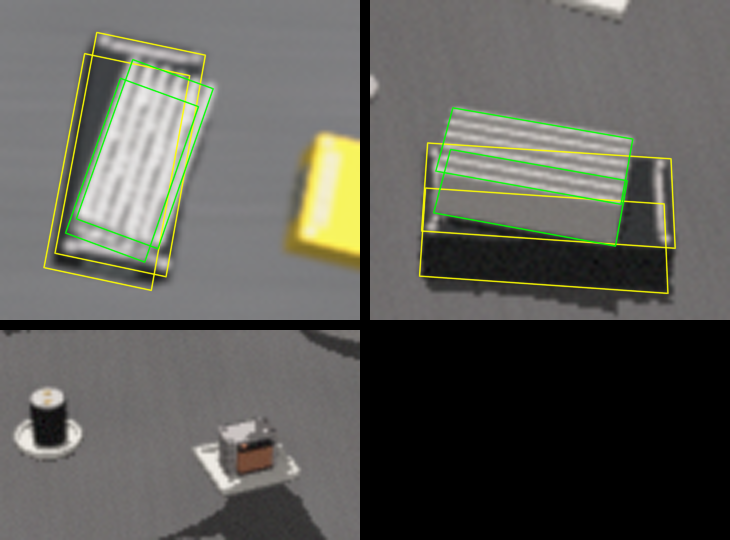

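The overlay fits both remaining parts. The crop shows the capacitor and the transformer seated in their trays at crop px (48,425) and (247,455). Next is the heatsink.

>>> {"name": "drive_tool", "arguments": {"rows": [[0,0,0,0.0101,0.0293,0,1],[0,0,0,0.0101,0.0293,0,1],[0,0,0,0.0101,0.0293,0,1],[0,0,0,0.0101,0.0293,0,1],[0,0,0,0.0101,0.0293,0,1],[0,0,0,0.0101,0.0293,0,1],[0,0,0,0.0101,0.0293,0,1],[0,0,0,0.0101,0.0293,0,1]]}}

```text
time: 19.97
tool_pos: [0.6244, 0.0049, 0.1669]
tcp_rot: [-3.101, 0.506, -0.0]
wrist_force: [0.0, 0.4, -0.4]
width: 1.0
grip_force: 0.0
```

>>> {"name": "drive_tool", "arguments": {"rows": [[0,0,0,0.0101,0.0293,0,1],[0,0,0,0.0101,0.0293,0,1],[0,0,0,0.0101,0.0293,0,1],[0,0,0,0.0101,0.0293,0,1],[0,0,0,0.0101,0.0293,0,1],[0,0,0,0.0101,0.0293,0,1],[0,0,0,0.0101,0.0293,0,1],[0,0,0,0.0101,0.0293,0,1]]}}

```text
time: 20.63
tool_pos: [0.6259, -0.2431, 0.1668]
tcp_rot: [-3.1, 0.507, -0.0]
wrist_force: [0.4, -0.3, 0.6]
width: 1.0
grip_force: 0.0
```

```bash
python3 plan.py .6255,-.242,.167,-19.2 .6255,-.242,.041,-19.2
```

```text
t 20.63 pos [ 0.6259 -0.2431  0.1668] psi -18.56 zaxis [ 1.e-04  0.e+00 -1.e+00] w 1.0 grip 0.0 F [ 0.4 -0.3  0.6] q [-0.41  0.3   1.68  0.    1.16  1.49]
.6255,-.242,.167,-19.2 turn [-0.   -0.    0.64] /7.1= 0.1 shift [-0.0007 -0.0009 -0.0002] rows 0.03
  / 6 [-0.0001 -0.0002 -0.    ]  / 7 [-0.0001 -0.0001 -0.    ]  / 8 [-0.0001 -0.0001 -0.    ]  / 12 [-0.0001 -0.0001 -0.    ]  / 16 [-0.     -0.0001 -0.    ]
.6255,-.242,.041,-19.2 turn [0. 0. 0.] /7.1= 0.0 shift [0.    0.    0.126] rows 3.02
  / 6 [0.    0.    0.021]  / 7 [0.    0.    0.018]  / 8 [0.     0.     0.0158]  / 12 [0.     0.     0.0105]  / 16 [0.     0.     0.0079]
```

>>> {"name": "drive_tool", "arguments": {"rows": [[0,0,0.65,-0.0007,-0.0009,0.01,1],[0,0,0,0,0,0.025,1],[0,0,0,0,0,0.025,1],[0,0,0,0,0,0.025,1],[0,0,0,0,0,0.02,1],[0,0,0,0,0,0.012,1],[0,0,0,0,0,0.006,1],[0,0,0,0,0,0.003,1]]}}

```text
time: 21.3
tool_pos: [0.6252, -0.24, 0.0397]
tcp_rot: [-3.097, 0.526, 0.002]
wrist_force: [0.0, 0.4, -0.2]
width: 0.999
grip_force: 0.0
```

>>> {"name": "drive_tool", "arguments": {"rows": [[0,0,0,0,0,0,1],[0,0,0,0,0,0,0.75],[0,0,0,0,0,0,0.65],[0,0,0,0,0,0,0.58],[0,0,0,0,0,0,0.5],[0,0,0,0,0,0,0.4],[0,0,0,0,0,0,0.4],[0,0,0,0,0,0,0.4]], "force": 40}}

```text
time: 21.97
tool_pos: [0.6269, -0.241, 0.0425]
tcp_rot: [3.096, -0.527, 0.004]
wrist_force: [-0.1, -0.5, 6.2]
width: 0.534
grip_force: 43.4
```

>>> {"name": "drive_tool", "arguments": {"rows": [[0,0,0,0,0,-0.005,0.4],[0,0,0,0,0,-0.012,0.4],[0,0,0,0,0,-0.02,0.4],[0,0,0,0,0,-0.025,0.4],[0,0,0,0,0,-0.02,0.4],[0,0,0,0,0,-0.01,0.4],[0,0,0,0,0,0,0.4]], "force": 45}}

```text
time: 22.55
tool_pos: [0.6277, -0.2412, 0.1366]
tcp_rot: [3.096, -0.527, 0.009]
wrist_force: [0.9, -0.4, -2.0]
width: 0.533
grip_force: 46.6
```

```bash
python3 plan.py .4122,-.3300,.13,3.2 .4122,-.33,.011,3.2; python3 - <<'E'
from h import *
p=read_camera("side");save(p,"pics/s5.png",(310,210,470,370),3)
E
```

```text
t 22.55 pos [ 0.6277 -0.2412  0.1366] psi -19.31 zaxis [ 0.0055 -0.0022 -1.    ] w 0.533 grip 46.6 F [ 0.9 -0.4 -2. ] q [-0.4   0.32  1.71  0.    1.1   1.5 ]
.4122,-.3300,.13,3.2 turn [  0.08  -0.33 -22.51] /7.1= 3.2 shift [-0.2201  0.0766  0.0066] rows 5.59
  / 6 [-0.0367  0.0128  0.0011]  / 7 [-0.0314  0.0109  0.0009]  / 8 [-0.0275  0.0096  0.0008]  / 12 [-0.0183  0.0064  0.0006]  / 16 [-0.0138  0.0048  0.0004]
.4122,-.33,.011,3.2 turn [0. 0. 0.] /7.1= 0.0 shift [0.    0.    0.119] rows 2.85
  / 6 [0.     0.     0.0198]  / 7 [0.    0.    0.017]  / 8 [0.     0.     0.0149]  / 12 [0.     0.     0.0099]  / 16 [0.     0.     0.0074]
```

View pics/s5.png

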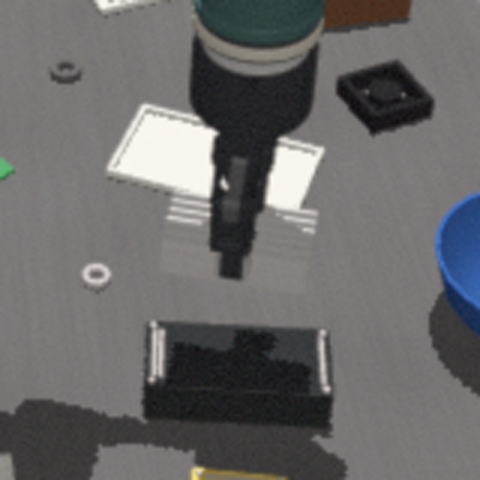

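The heatsink is lifted level at crop px (240,240) and the power supply stays on the bench. I'm turning and moving it to the medium tray.

>>> {"name": "drive_tool", "arguments": {"rows": [[0,0,-5.6,0,0,0,0.4],[0,0,-5.6,0,0,0,0.4],[0,0,-5.6,0,0,0,0.4],[0,0,-5.7,0,0,0,0.4],[0,0,0,-0.015,0.005,0,0.4],[0,0,0,-0.025,0.009,0,0.4],[0,0,0,-0.025,0.009,0,0.4],[0,0,0,-0.025,0.009,0,0.4]]}}

```text
time: 23.27
tool_pos: [0.5353, -0.2766, 0.13]
tcp_rot: [-3.138, -0.089, 0.006]
wrist_force: [0.2, -0.2, -2.0]
width: 0.528
grip_force: 46.6
```

>>> {"name": "drive_tool", "arguments": {"rows": [[0,0,0,-0.025,0.009,0,0.4],[0,0,0,-0.025,0.009,0,0.4],[0,0,0,-0.025,0.009,0,0.4],[0,0,0,-0.025,0.009,0,0.4],[0,0,0,-0.02,0.006,0,0.4],[0,0,0,-0.01,0.002,0,0.4],[0,0,0,0,0,0,0.4]]}}

```text
time: 23.85
tool_pos: [0.4074, -0.3279, 0.1309]
tcp_rot: [-3.138, -0.084, 0.005]
wrist_force: [1.0, -0.6, -1.1]
width: 0.53
grip_force: 46.6
```

```bash
python3 plan.py .412,-.3305,.13,3.2 .412,-.3305,.0095,3.2
```

```text
t 23.85 pos [ 0.4074 -0.3279  0.1309] psi 3.07 zaxis [-0.0033  0.0025 -1.    ] w 0.53 grip 46.6 F [ 1.  -0.6 -1.1] q [-0.73  0.07  2.03 -0.    1.05  0.79]
.412,-.3305,.13,3.2 turn [-0.15  0.18 -0.13] /7.1= 0.0 shift [0.0044 0.0028 0.0009] rows 0.13
  / 6 [0.0007 0.0005 0.0001]  / 7 [0.0006 0.0004 0.0001]  / 8 [0.0006 0.0004 0.0001]  / 12 [0.0004 0.0002 0.0001]  / 16 [0.0003 0.0002 0.0001]
.412,-.3305,.0095,3.2 turn [0. 0. 0.] /7.1= 0.0 shift [0.     0.     0.1205] rows 2.89
  / 6 [0.     0.     0.0201]  / 7 [0.     0.     0.0172]  / 8 [0.     0.     0.0151]  / 12 [0.   0.   0.01]  / 16 [0.     0.     0.0075]
```

>>> {"name": "drive_tool", "arguments": {"rows": [[0,0,0,0,0,0.01,0.4],[0,0,0,0,0,0.015,0.4],[0,0,0,0,0,0.02,0.4],[0,0,0,0,0,0.02,0.4],[0,0,0,0,0,0.015,0.4],[0,0,0,0,0,0.01,0.4],[0,0,0,0,0,0,0.4],[0,0,0,0,0,0,0.4]]}}

```text
time: 24.52
tool_pos: [0.4105, -0.3278, 0.0418]
tcp_rot: [-3.139, -0.089, 0.002]
wrist_force: [0.5, 0.7, -1.4]
width: 0.527
grip_force: 46.6
```

```bash
python3 plan.py .412,-.3305,.0095,3.2; python3 - <<'E'
from h import *
p=read_camera("side");save(p,"pics/s6.png",(220,280,360,420),4)
E
```

```text
t 24.52 pos [ 0.4105 -0.3278  0.0418] psi 3.24 zaxis [-0.0012  0.0014 -1.    ] w 0.527 grip 46.6 F [ 0.5  0.7 -1.4] q [-0.72  0.18  2.09  0.    0.87  0.79]
.412,-.3305,.0095,3.2 turn [-0.08  0.07  0.04] /7.1= 0.0 shift [0.0013 0.0028 0.0323] rows 0.78
  / 6 [0.0002 0.0005 0.0054]  / 7 [0.0002 0.0004 0.0046]  / 8 [0.0002 0.0003 0.004 ]  / 12 [0.0001 0.0002 0.0027]  / 16 [0.0001 0.0002 0.002 ]
```

View pics/s6.png

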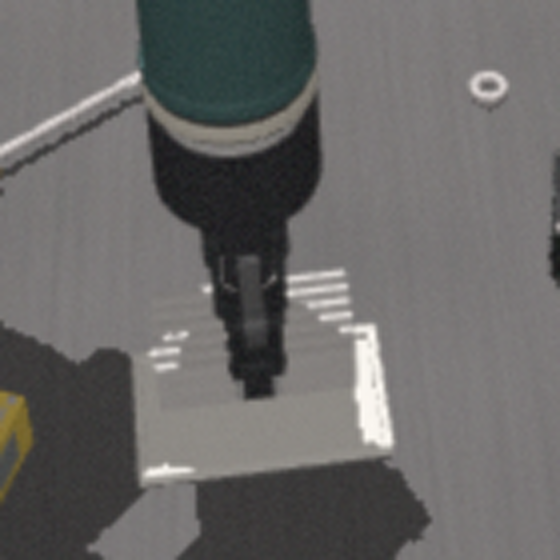

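The heatsink is held level above the medium tray at crop px (262,400), about 2 mm left of its centre. I'm adjusting that and lowering it.

>>> {"name": "drive_tool", "arguments": {"rows": [[0,0,0,0.003,0.0028,0.004,0.4],[0,0,0,0,0,0.008,0.4],[0,0,0,0,0,0.008,0.4],[0,0,0,0,0,0.005,0.4],[0,0,0,0,0,0.003,0.4],[0,0,0,0,0,0.001,0.4],[0,0,0,0,0,0,0.4],[0,0,0,0,0,0,0.4]]}}

```text
time: 25.23
tool_pos: [0.4135, -0.3313, 0.0138]
tcp_rot: [3.14, 0.087, 0.0]
wrist_force: [0.3, 0.2, -2.0]
width: 0.532
grip_force: 46.6
```

>>> {"name": "drive_tool", "arguments": {"rows": [[0,0,0,0,0,0.001,0.4],[0,0,0,0,0,0.001,0.4],[0,0,0,0,0,0,0.4],[0,0,0,0,0,0,0.4]]}}

```text
time: 25.57
tool_pos: [0.4135, -0.3313, 0.0119]
tcp_rot: [3.14, 0.088, 0.0]
wrist_force: [-0.7, 0.1, -1.2]
width: 0.535
grip_force: 46.6
```

>>> {"name": "drive_tool", "arguments": {"rows": [[0,0,0,0,0,0.001,0.4],[0,0,0,0,0,0.001,0.4],[0,0,0,0,0,0,0.4],[0,0,0,0,0,0,0.4]]}}

```text
time: 25.9
tool_pos: [0.4133, -0.3311, 0.0097]
tcp_rot: [-3.14, -0.087, 0.0]
wrist_force: [-0.0, -0.4, -1.7]
width: 0.527
grip_force: 46.6
```

>>> {"name": "drive_tool", "arguments": {"rows": [[0,0,0,0,0,0.0005,0.4],[0,0,0,0,0,0,0.4],[0,0,0,0,0,0,0.4]]}}

```text
time: 26.15
tool_pos: [0.4135, -0.3313, 0.0095]
tcp_rot: [3.14, 0.088, 0.0]
wrist_force: [-0.8, 0.4, 1.0]
width: 0.53
grip_force: 46.9
```

>>> {"name": "drive_tool", "arguments": {"rows": [[0,0,0,0,0,0,0.56],[0,0,0,0,0,0,0.65],[0,0,0,0,0,0,0.8],[0,0,0,0,0,0,1],[0,0,0,0,0,0,1],[0,0,0,0,0,0,1],[0,0,0,0,0,-0.02,1],[0,0,0,0,0,-0.03,1]]}}

```text
time: 26.82
tool_pos: [0.4108, -0.3289, 0.0564]
tcp_rot: [-3.135, -0.087, 0.009]
wrist_force: [-0.7, -0.4, -0.9]
width: 1.0
grip_force: 0.0
```

>>> {"name": "drive_tool", "arguments": {"rows": [[0,0,0,0,0,-0.03,1],[0,0,0,0,0,-0.03,1],[0,0,6.8,0,0,-0.02,1],[0,0,6.8,0,0,0,1],[0,0,0,0,0,0,1]]}}

```text
time: 27.23
tool_pos: [0.4147, -0.3323, 0.1416]
tcp_rot: [3.126, -0.289, 0.006]
wrist_force: [-0.6, 0.6, -0.0]
width: 0.997
grip_force: 0.0
```

```bash
cat > go4.py <<'E'
from fit import *
N=["power_supply"]
o=observe(N,{"power_supply":(.635,-.242,.018)})
for oo in (o,o[:1],o[1:]):
    Q,f=fit(oo,N,[(.635,-.243,-.18)],[0],(.008,.008,.1)); print(Q.round(4).tolist(),round(f,3))
p=o[1][0];save(p,"pics/s7.png",(220,300,440,420),3)
E
python3 go4.py; python3 plan.py .635,-.2425,.13,-10.3 .635,-.2425,.008,-10.3
```

```text
[[0.6346, -0.2438, -0.1729]] 0.106
[[0.6358, -0.2443, -0.1675]] 0.036
[[0.6335, -0.2419, -0.1813]] 0.052
t 27.43 pos [ 0.4126 -0.3305  0.1379] psi -10.27 zaxis [-0.0019  0.0017 -1.    ] w 0.997 grip 0.0 F [-0.  -0.  -0.3] q [-0.72  0.07  2.01  0.    1.06  1.03]
.635,-.2425,.13,-10.3 turn [-0.08  0.13  0.03] /7.1= 0.0 shift [ 0.2031 -0.1263  0.0079] rows 5.74
  / 6 [ 0.0338 -0.0211  0.0013]  / 7 [ 0.029  -0.018   0.0011]  / 8 [ 0.0254 -0.0158  0.001 ]  / 12 [ 0.0169 -0.0105  0.0007]  / 16 [ 0.0127 -0.0079  0.0005]
.635,-.2425,.008,-10.3 turn [0. 0. 0.] /7.1= 0.0 shift [0.    0.    0.122] rows 2.93
  / 6 [0.     0.     0.0203]  / 7 [0.     0.     0.0174]  / 8 [0.     0.     0.0152]  / 12 [0.     0.     0.0102]  / 16 [0.     0.     0.0076]
```

View pics/s7.png

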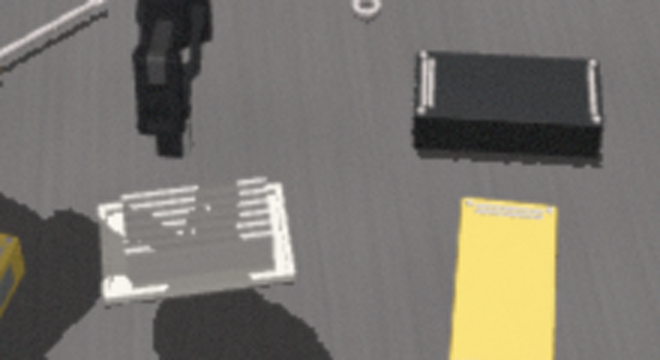

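The heatsink lies flat in the medium tray at crop px (195,240), and the black power supply stands free at (508,105). I'm moving to the power supply.

>>> {"name": "drive_tool", "arguments": {"rows": [[0,0,-0.4,0.0254,-0.0158,0,1],[0,0,0,0.0254,-0.0158,0,1],[0,0,0,0.0254,-0.0158,0,1],[0,0,0,0.0254,-0.0158,0,1],[0,0,0,0.0254,-0.0158,0,1],[0,0,0,0.0254,-0.0158,0,1],[0,0,0,0.0254,-0.0158,0,1],[0,0,0,0.0254,-0.0158,0,1]]}}

```text
time: 28.1
tool_pos: [0.636, -0.2411, 0.1373]
tcp_rot: [-3.129, 0.271, 0.004]
wrist_force: [0.3, -0.6, -0.2]
width: 1.002
grip_force: 0.0
```

>>> {"name": "drive_tool", "arguments": {"rows": [[0,0,0,0,0,0.01,1],[0,0,0,0,0,0.02,1],[0,0,0,0,0,0.01,1],[0,0,0,0,0,0,1],[0,0,0,0,0,0,1],[0,0,0,0,0,0,1]]}}

```text
time: 28.6
tool_pos: [0.6352, -0.2427, 0.0994]
tcp_rot: [-3.13, 0.274, 0.0]
wrist_force: [-0.4, -0.2, -0.1]
width: 0.999
grip_force: 0.0
```

```bash
python3 plan.py .6346,-.2435,.008,-9.9
```

```text
t 28.6 pos [ 0.6352 -0.2427  0.0994] psi -10.03 zaxis [-3.e-04  1.e-04 -1.e+00] w 0.999 grip 0.0 F [-0.4 -0.2 -0.1] q [-0.4   0.38  1.71 -0.    1.05  1.34]
.6346,-.2435,.008,-9.9 turn [-0.    0.02 -0.13] /7.1= 0.0 shift [-0.0004  0.0009  0.0914] rows 2.19
  / 6 [-0.0001  0.0002  0.0152]  / 7 [-0.0001  0.0001  0.0131]  / 8 [-0.0001  0.0001  0.0114]  / 12 [-0.      0.0001  0.0076]  / 16 [-0.      0.0001  0.0057]
```

>>> {"name": "drive_tool", "arguments": {"rows": [[0,0,0,0,0.001,0.01,1],[0,0,0,0,0,0.018,1],[0,0,0,0,0,0.018,1],[0,0,0,0,0,0.018,1],[0,0,0,0,0,0.014,1],[0,0,0,0,0,0.008,1],[0,0,0,0,0,0.005,1],[0,0,0,0,0,0,1]]}}

```text
time: 29.27
tool_pos: [0.6348, -0.2431, 0.0072]
tcp_rot: [-3.129, 0.274, 0.002]
wrist_force: [1.3, -0.3, 0.6]
width: 1.001
grip_force: 0.0
```

>>> {"name": "drive_tool", "arguments": {"rows": [[0,0,0,0,0,0,0.85],[0,0,0,0,0,0,0.8],[0,0,0,0,0,0,0.75],[0,0,0,0,0,0,0.7],[0,0,0,0,0,0,0.6],[0,0,0,0,0,0,0.6],[0,0,0,0,0,0,0.6],[0,0,0,0,0,0,0.6]], "force": 60}}

```text
time: 29.93
tool_pos: [0.6366, -0.2438, 0.01]
tcp_rot: [3.129, -0.274, 0.004]
wrist_force: [-0.3, -0.2, 6.6]
width: 0.709
grip_force: 64.0
```

>>> {"name": "drive_tool", "arguments": {"rows": [[0,0,0,0,0,-0.004,0.6],[0,0,0,0,0,-0.01,0.6],[0,0,0,0,0,-0.018,0.6],[0,0,0,0,0,-0.02,0.6],[0,0,0,0,0,-0.018,0.6],[0,0,0,0,0,-0.01,0.6],[0,0,0,0,0,0,0.6]], "force": 70}}

```text
time: 30.52
tool_pos: [0.637, -0.2438, 0.0911]
tcp_rot: [3.128, -0.274, 0.006]
wrist_force: [0.7, -0.8, -5.0]
width: 0.712
grip_force: 77.9
```

```bash
python3 plan.py .6625,-.005,.09,-27.2 .6625,-.005,.012,-27.2
```

```text
t 30.52 pos [ 0.637  -0.2438  0.0911] psi -10.0 zaxis [ 0.004  -0.0016 -1.    ] w 0.712 grip 77.9 F [ 0.7 -0.8 -5. ] q [-0.4   0.39  1.72  0.    1.04  1.34]
.6625,-.005,.09,-27.2 turn [ 1.000e-02 -2.500e-01  1.719e+01] /7.1= 2.4 shift [-0.0864 -0.224   0.0011] rows 5.76
  / 6 [-0.0144 -0.0373  0.0002]  / 7 [-0.0123 -0.032   0.0002]  / 8 [-0.0108 -0.028   0.0001]  / 12 [-0.0072 -0.0187  0.0001]  / 16 [-0.0054 -0.014   0.0001]
.6625,-.005,.012,-27.2 turn [0. 0. 0.] /7.1= 0.0 shift [0.    0.    0.078] rows 1.87
  / 6 [0.    0.    0.013]  / 7 [0.     0.     0.0111]  / 8 [0.     0.     0.0098]  / 12 [0.     0.     0.0065]  / 16 [0.     0.     0.0049]
```

>>> {"name": "drive_tool", "arguments": {"rows": [[0,0,5.7,0,0,0,0.6],[0,0,5.7,0,0,0,0.6],[0,0,5.8,0,0,0,0.6],[0,0,0,-0.004,-0.011,0,0.6],[0,0,0,-0.008,-0.02,0,0.6],[0,0,0,-0.009,-0.025,0,0.6],[0,0,0,-0.009,-0.025,0,0.6],[0,0,0,-0.01,-0.025,0,0.6]]}}

```text
time: 31.18
tool_pos: [0.6473, -0.1287, 0.0867]
tcp_rot: [-3.054, 0.736, 0.004]
wrist_force: [0.2, 0.0, -5.6]
width: 0.712
grip_force: 77.8
```

>>> {"name": "drive_tool", "arguments": {"rows": [[0,0,0,-0.01,-0.025,0,0.6],[0,0,0,-0.01,-0.025,0,0.6],[0,0,0,-0.01,-0.025,0,0.6],[0,0,0,-0.008,-0.022,0,0.6],[0,0,0,-0.006,-0.015,0,0.6],[0,0,0,0,-0.006,0,0.6],[0,0,0,0,0,0,0.6],[0,0,0,0,0,0,0.6]]}}

```text
time: 31.85
tool_pos: [0.6629, -0.0059, 0.0878]
tcp_rot: [3.053, -0.737, -0.001]
wrist_force: [-0.9, -0.5, -6.1]
width: 0.711
grip_force: 77.8
```

>>> {"name": "drive_tool", "arguments": {"rows": [[0,0,0,0,0,0.008,0.6],[0,0,0,0,0,0.015,0.6],[0,0,0,0,0,0.013,0.6],[0,0,0,0,0,0.006,0.6],[0,0,0,0,0,0,0.6],[0,0,0,0,0,0,0.6]]}}

```text
time: 32.35
tool_pos: [0.6623, -0.0062, 0.0451]
tcp_rot: [3.053, -0.74, -0.003]
wrist_force: [-0.4, 0.1, -5.5]
width: 0.711
grip_force: 77.7
```

```bash
python3 plan.py .6643,-.0059,.013,-27.2;  python3 - <<'E'
from h import *
p=read_camera("side");save(p,"pics/s8.png",(310,190,450,310),4)
E
```

```text
t 32.35 pos [ 0.6623 -0.0062  0.0451] psi -27.26 zaxis [-2.2e-03  1.0e-04 -1.0e+00] w 0.711 grip 77.7 F [-0.4  0.1 -5.5] q [-0.05  0.41  1.78 -0.    0.95  2.  ]
.6643,-.0059,.013,-27.2 turn [ 0.05  0.11 -0.06] /7.1= 0.0 shift [ 0.0017 -0.0012  0.0321] rows 0.77
  / 6 [ 0.0003 -0.0002  0.0054]  / 7 [ 0.0002 -0.0002  0.0046]  / 8 [ 0.0002 -0.0002  0.004 ]  / 12 [ 0.0001 -0.0001  0.0027]  / 16 [ 0.0001 -0.0001  0.002 ]
```

View pics/s8.png

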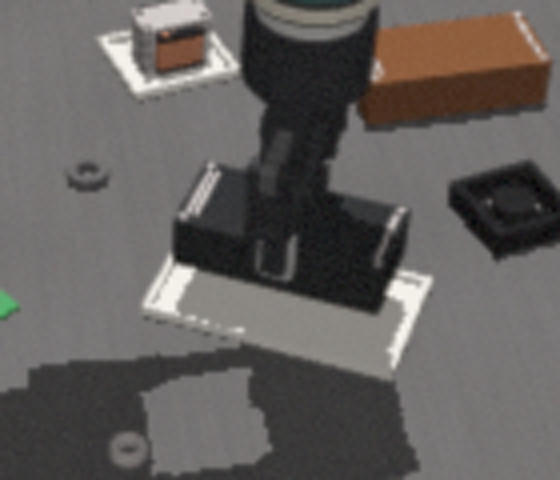

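The power supply is held level above the large tray at crop px (285,300), parallel to it. I'm lowering it.

>>> {"name": "drive_tool", "arguments": {"rows": [[0,0,0,0.0015,-0.001,0.004,0.6],[0,0,0,0,0,0.008,0.6],[0,0,0,0,0,0.008,0.6],[0,0,0,0,0,0.005,0.6],[0,0,0,0,0,0.002,0.6],[0,0,0,0,0,0.001,0.6],[0,0,0,0,0,0,0.6],[0,0,0,0,0,0,0.6]]}}

```text
time: 33.07
tool_pos: [0.6651, -0.0054, 0.0184]
tcp_rot: [-3.053, 0.739, -0.0]
wrist_force: [-0.1, 0.2, -5.7]
width: 0.713
grip_force: 77.9
```

>>> {"name": "drive_tool", "arguments": {"rows": [[0,0,0,0,0,0.001,0.6],[0,0,0,0,0,0.001,0.6],[0,0,0,0,0,0,0.6],[0,0,0,0,0,0,0.6]]}}

```text
time: 33.4
tool_pos: [0.6649, -0.0054, 0.0164]
tcp_rot: [-3.053, 0.739, -0.0]
wrist_force: [-0.8, 0.8, -5.7]
width: 0.709
grip_force: 77.9
```

>>> {"name": "drive_tool", "arguments": {"rows": [[0,0,0,0,0,0.001,0.6],[0,0,0,0,0,0.001,0.6],[0,0,0,0,0,0.0008,0.6],[0,0,0,0,0,0,0.6],[0,0,0,0,0,0,0.6]]}}

```text
time: 33.82
tool_pos: [0.6649, -0.0054, 0.0134]
tcp_rot: [3.053, -0.739, -0.0]
wrist_force: [-0.2, 0.8, -5.8]
width: 0.711
grip_force: 77.9
```

>>> {"name": "drive_tool", "arguments": {"rows": [[0,0,0,0,0,0.0005,0.6],[0,0,0,0,0,0,0.6],[0,0,0,0,0,0,0.6]]}}

```text
time: 34.07
tool_pos: [0.665, -0.0054, 0.0131]
tcp_rot: [-3.053, 0.739, -0.0]
wrist_force: [-0.3, -0.5, -4.4]
width: 0.708
grip_force: 77.9
```

>>> {"name": "drive_tool", "arguments": {"rows": [[0,0,0,0,0,0.0005,0.6],[0,0,0,0,0,0,0.6],[0,0,0,0,0,0,0.6]]}}

```text
time: 34.32
tool_pos: [0.6651, -0.0054, 0.0131]
tcp_rot: [-3.053, 0.739, -0.0]
wrist_force: [-1.8, 0.8, 1.0]
width: 0.711
grip_force: 78.4
```

Seated. I'm releasing it and backing off.

>>> {"name": "drive_tool", "arguments": {"rows": [[0,0,0,0,0,0,0.74],[0,0,0,0,0,0,0.8],[0,0,0,0,0,0,0.9],[0,0,0,0,0,0,1],[0,0,0,0,0,0,1],[0,0,0,0,0,0,1],[0,0,0,0,0,-0.02,1],[0,0,0,0,0,-0.03,1]]}}

```text
time: 34.98
tool_pos: [0.6613, -0.0053, 0.0587]
tcp_rot: [3.052, -0.739, -0.013]
wrist_force: [0.1, 1.0, 0.0]
width: 1.0
grip_force: 0.0
```

>>> {"name": "drive_tool", "arguments": {"rows": [[0,0,0,0,0,-0.03,1],[0,0,0,0,0,-0.03,1],[0,0,0,0,0,-0.03,1],[0,0,0,0,0,-0.03,1],[0,0,0,0,0,-0.02,1],[0,0,0,0,0,0,1],[0,0,0,0,0,0,1]]}}

```text
time: 35.57
tool_pos: [0.6662, -0.0055, 0.2047]
tcp_rot: [-3.053, 0.739, -0.007]
wrist_force: [0.7, 0.8, -0.4]
width: 0.996
grip_force: 0.0
```

```bash
python3 - <<'E'
from h import *
p=read_camera("side");save(p,"pics/s9.png",(230,160,450,420),2.3)
E
```

```text
(no output)
```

View pics/s9.png

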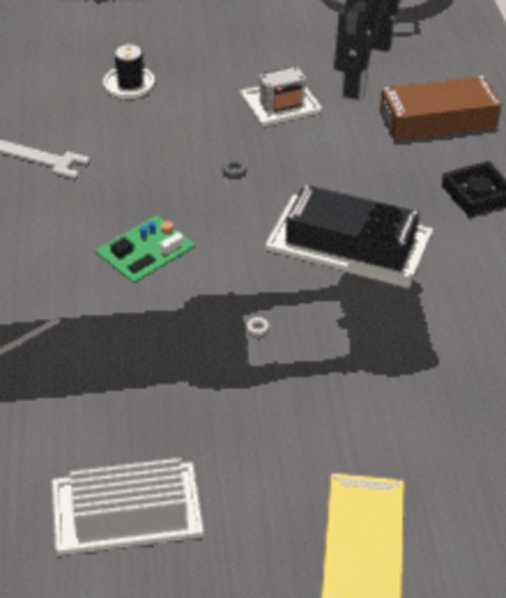

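All four parts lie flat in their trays: capacitor (128,75), transformer (282,92), power supply (352,230) and heatsink (127,505). The gripper is clear, so I'm handing the job in.

```bash
python3 -c "
from workcell import workorder
print(workorder.finish_job())"
```

```text
the job is handed in; nothing more can be done
None
```

The stack came apart from the top down, and the last picture shows each part flat and upright in its own tray; I handed the job in at about 36 s on the robot's clock, and no verdict came back.

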